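Clamp the name bar in the engraving pallet

TASK

Clamp the wooden name bar in the engraving pallet: with the back of a finger push the steel clamp strap round over the end of the bar until it meets its stop, then push the raised cam lever right down flat so that the rubber foot presses on the bar. Push gently, and grip or lift nothing; leave the bar lying where it is against its fences and do not disturb the other things on the desk.

Things in the scene. Friction and masses are not known exactly. Their poses are not given: they have to be found in the camera images.
- pallet: Engraving pallet fixed to the desk: aluminium plate 150 (its x) x 320 (its y) x 12 mm thick, with small black tapped holes. Origin: centre of the plate's underside, on the desk. Two low dark fences (8 mm high above the plate) stand along the far (+x) long side and the +y end of the name bar. The cam clamp stands near the plate's -y end, with its post on the plate at x = 20, y = -130 mm.
- name_bar: Loose wooden desk name bar, 50 (x) x 200 (y) x 15 mm, about 0.1 kg, lying flat on the plate in the corner of the two fences. Origin: centre of its underside. Its top is 27 mm above the desk. Its -y end is the one that is clamped.
- clamp_pivot (a point): Point on the vertical axis of the clamp's round post about which the strap swings, 49 mm above the desk; axes as the pallet's.
- clamp_swing (a joint): Strap's swing about the vertical axis, rad. 0: strap points along the pallet's +y, against its stop, foot over the bar. Grows counter-clockwise seen from above, off the bar; at 1.57 it points along the pallet's -x. Limits 0, 1.9. Stays where left; about 1.5 N at the outer end moves it. To close it push the flank that faces away from the bar (at swing 0, the -x flank).
- strap_end (a point): In the flat steel strap: on its centre line at half thickness, 100 mm out from the swing axis, above the foot; x out along the strap, z up. Strap 24 mm wide, 10 thick, from 22 mm behind the axis to 126 mm in front. Lever raised: its underside is 43 mm above the desk (31 above the plate); it sinks 6.5 mm when locked. Here a thin spindle stands 25 mm above this point, the foot hangs 18 mm below.
- clamp_foot: Rubber foot, 18 mm across, on a sprung spindle under the strap; origin as strap_end. With the lever raised it clears the bar's top by 2 to 3.5 mm; with the lever flat it presses on the bar with about 7 N.
- cam_lever (a joint): Cam lever's angle above level, rad. 0: flat, locked, lying out behind the post, opposite to where the strap points; 1.2 to 1.5: raised, nearly upright. Limits 0, 1.5. Turns about a level pin across the strap, in the strap's vertical plane, and swings round with the strap. Stays where left; about 5 N square on the lever, 70 mm from the pin, moves it.
- lever_pin (a point): Centre of the lever's pin, on the swing axis, 71.5 mm above the desk. Its x axis points out along the strap, its z axis up.
- lever_end (a point): Outer end of the dark steel cam lever, on its centre line, 104 mm from the pin. The lever is a flat bar 16 mm wide and 10 mm thick; at its root, within 30 mm of the pin, it widens to 22 mm with the two round cam cheeks (15 mm radius).
- hex_key: Bystander: L-shaped hex key, 80 x 22 mm, 5 mm thick, lying on the plate.
- screw_tray: Bystander: small round black tray of screws, 48 mm across, 14 mm high, on the plate.
- car_key: Bystander: black car key, 13 mm thick, 62 x 34 mm with a blade, lying on the desk by the pallet's -x side.
- tumbler: Bystander: blue drinking tumbler, 76 mm across, 168 mm high, standing left of the pallet.
- stapler: Bystander: stapler, 150 x 36 x 55 mm, beyond the pallet.
- note_pad: Bystander: pad of notes, 76 x 76 x 18 mm, on the desk to the right.
- mouse: Bystander: black computer mouse, 34 mm high, on the desk beyond and to the right.
- pen_cup: Bystander: white cup of pens, 76 mm across, 100 mm high (pens to 170 mm), to the right.
Not all that is in view belongs to the job. There is more than one size of the name_bar; the job needs the middle-sized.

How it is judged (in metres and radians):
On the way, in this order (a step that is already met when the one before it is completed fails the run):
1. the strap is swung over the bar to its stop while the cam lever is still up (value of joint clamp_swing below 0.1 rad and value of joint cam_lever above 0.9 rad), for 0.2 s.
2. the cam lever is pushed down flat with the strap over the bar (value of joint each of clamp_swing, cam_lever below 0.12 rad), for 0.2 s.
At the end, for the whole second after the job is handed in: The strap is within 0.12 rad of its stop, the cam lever within 0.12 rad of flat, the rubber foot presses on the name bar with more than 4 N, and the bar is at rest within 5 mm of where it lay (all of step 2 and contact force between clamp_foot and name_bar above 4 N and distance of name_bar from where it was at the start of the episode below 0.005 m and linear speed of name_bar below 0.01 m/s and velocity of joint cam_lever between -0.05 and 0.05 rad/s); the robot touches nothing.
It fails at once if the name bar is shifted or lifted more than 8 mm (distance of name_bar from where it was at the start of the episode above 0.008 m).
It fails at once if another thing on the pallet or the desk is moved or lifted more than 20 mm (distance of any of hex_key, screw_tray, car_key, tumbler, stapler, note_pad, mouse, pen_cup from where it was at the start of the episode above 0.02 m).
It fails at once if the clamp is gripped hard or forced (fingers on the pallet or its clamp with over 45 N) (contact force between the fingers and pallet above 45 N).
It also fails if it takes over 51 s, if anything falls off the work surface, if the arm or the gripper's body presses on something with over 40 N, if the wrist force passes 120 N, or if a joint passes its speed limit or range.

ROBOT

A 7-joint arm with a two-finger parallel gripper is mounted at the origin on the work surface. World frame = base frame: x ahead of the robot, y to its left, z up, the work surface at z = 0. Lengths are in mm, angles in rad, forces in N, time in s.
With the tool pointing down it reaches from about 400 to 850 mm from the base axis. Payload 10.4 kg.
Tool frame: the origin (TCP) lies between the finger pads; the fingertips stand tip_extent ahead of it and the grasp point (between the pads) lies 11 mm behind it (tip_extent is the distance from the TCP to the fingertips, in mm); z points along the fingers, y is the line along which they close (so a half turn about z gives the same grasp; the last joint's range is limited). The gripper opens to 87 mm and grips with 3 to 60 N. Pads are 19 mm wide; open, the fingers measure 117 mm over their backs; the gripper's body (75 mm by 190 mm) begins 51 mm behind the grasp point.
Start: joints at [1.187, 0.332, -0.065, 1.46, 0.022, 1.35, -0.088], TCP at [220.662, -584.773, 230.576] pointing down, gripper open.
Joint ranges: [-2.6, 2.6], [-0.5, 2.12], [-1.47, 1.34], [0.16, 2.42], [-1.27, 4.41], [0.06, 2.06], [-2.6, 2.6]. Speed limits (rad/s): [2.22, 2.22, 2.79, 2.79, 3.14, 3.14, 3.14].

INTERFACE

Orientations are given as a rotation vector (axis times angle).
In Python, from cell import * gives the robot as it stands.
- The arm moves only by the tool arm_command, never from a script. Its argument "targets" is a list of rows, each an object with "hand": the finger opening in cm, from 0 to 8.7; "offset": the shift along the tool's x, y, z in cm, a list of three; "yaw": the turn about the tool's z in rad. In form: [{"hand": hand, "offset": [tx, ty, tz], "yaw": yaw}, ...]. A call has 1 to 8 rows; each row is the pose to reach, as a shift and turn from the pose commanded when the call began, along the tool's axes at that moment; what a row does not reach only later rows make up. A row lasts 1/10 s, in which the tool goes at most 50 mm and 8.59 degrees, less where a joint would pass 70% of its speed; a pose out of reach is approached as far as the arm can. A call with a gripper value outside its range is refused whole. The fingers move at their own pace and stop on an object; the grip force is fixed at half the most. Time passes only in rows, so rows that repeat a pose let the fingers close. It gives the time, the measured TCP pose, the force, the opening and the grip force at its end, in the units of the state.
- get_obs(): the state, without advancing time (a new reading comes with each control period).
- capture(name): name is "scene" or "top"; returns a dict with "pixels" (420x560x3 uint8, red, green, blue), "z_map" (420x560 float32, mm along the optical axis (not along the pixel's ray), 0 where there is no reading), "camera_matrix" (3x3 intrinsics, pixels), "R" (3x3) and "t" (3): a world point X has camera coordinates R X + t. Camera axes: x right, y down, z forward; pixel columns grow to the right and rows downward; lengths in mm; the calibration is good to about 2 mm. A picture is of the moment at which its call begins.
- close_job(): hands the job in; it is judged then, once.
The state is a dict: "clock": time; "joint_pos": joint angles; "joint_vel": joint speeds; "joint_efforts": joint torques, N m; "eef_pos": TCP position; "orientation": TCP orientation; "wrist_force": force on the tool from outside, world axes, zero at the start; "torque": the same for the moment, N m; "grip_width": finger opening in mm; "grip_force": force on a finger pad.
Only numpy, scipy, OpenCV 4.12 (cv2) and the standard library are available. Lean on these libraries where they do the work, as an engineer would, in place of code of your own. Each camera call takes 0.05 s, during which the arm holds its last target. There are 200 camera calls.

## Working session

There is one attempt and no reset: what is moved stays moved. The work goes in short steps, Python scripts to look and compute and a tool call to move; the robot and the scene stay as the last step left them, time stands still between calls to the robot, and variables do not carry over. Pictures are saved under pics/ and viewed, at most 10 in all, crops included, and the job is handed in when it is done.

Besides the shell and the picture viewer there is one more tool, called after "Call:" as name(argument=value, ...) on one line, values as JSON. arm_command: Moves the arm, as the interface text tells. Its arguments: {"type":"object","properties":{"targets":{"type":"array","items":{"type":"object","properties":{"hand":{"type":"number"},"offset":{"type":"array","items":{"type":"number"}},"yaw":{"type":"number"}}}}},"required":["targets"]}

```bash
mkdir -p pics && python3 - <<'E'
from cell import *
import cv2,numpy as np
o=get_obs();print({k:np.round(o[k],3) for k in o})
for n in("scene","top"):
    c=capture(n);cv2.imwrite(f"pics/{n}0.png",cv2.cvtColor(c["pixels"],cv2.COLOR_RGB2BGR));np.savez(f"{n}0.npz",**c)
    print(n,c["camera_matrix"],c["R"],c["t"])
E
```

```text
{'clock': np.float64(0.0), 'joint_pos': array([ 1.187,  0.333, -0.065,  1.461,  0.022,  1.35 , -0.089]), 'joint_vel': array([-0.001,  0.001,  0.   , -0.   , -0.   , -0.001,  0.   ]), 'joint_efforts': array([-0.0000e+00, -6.2326e+01,  2.4000e-02, -3.8989e+01, -6.1000e-02,
        4.0000e-02,  0.0000e+00]), 'eef_pos': array([ 220.503, -584.413,  229.74 ]), 'orientation': array([-3.089, -0.563,  0.   ]), 'wrist_force': array([-0.068, -0.228, -0.699]), 'torque': array([ 0.017,  0.072, -0.026]), 'grip_force': np.float64(0.0), 'grip_width': np.float64(86.653)}
scene [[416.07380872   0.         281.4537211 ]
 [  0.         416.07380872 207.00131149]
 [  0.           0.           1.        ]] [[-0.31089217  0.95041113  0.00804604]
 [ 0.79521747  0.26474414 -0.545472  ]
 [-0.52055281 -0.16318462 -0.83809042]] [ 145.21438892 -366.0073485  1360.97787266]
top [[442.27468829   0.         277.86482441]
 [  0.         442.27468829 212.51043988]
 [  0.           0.           1.        ]] [[ 0.01915961 -0.9997419  -0.0122086 ]
 [-0.9984476  -0.01849321 -0.05253941]
 [ 0.05230007  0.01319629 -0.99854422]] [  21.56582206  497.89857025 1300.40827254]
```

View pics/scene0.png

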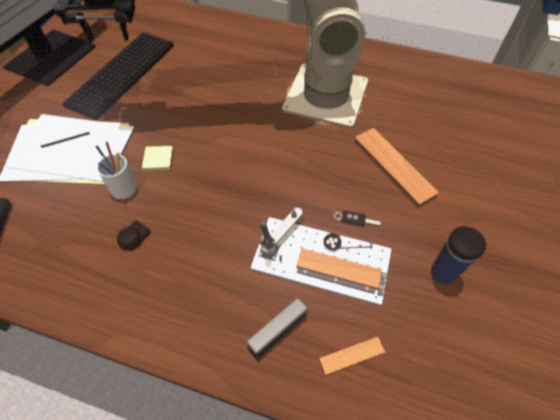

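View pics/top0.png

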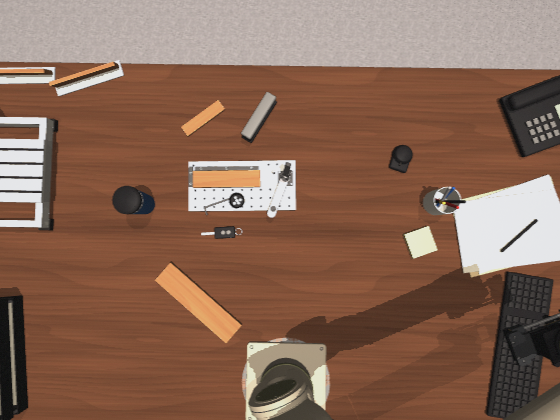

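The scene picture shows three orange bars: a large one loose at (395,165), a small one loose at (352,355), and the middle-sized one in the pallet fences at (340,268), which is the one meant. In the top view it is at (226,178), the clamp post is at about (286,172) and the strap end is at (271,212). I'll confirm this in a crop and measure it.

```bash
cat > h.py <<'E'
import numpy as np,cv2
def ray(c,u,v,z):
    K,R,t=c["camera_matrix"],c["R"],c["t"]
    d=R.T@np.linalg.inv(K)@np.array([u,v,1.]);o=-R.T@t
    return o+d*(z-o[2])/d[2]
def proj(c,X):
    p=c["camera_matrix"]@(c["R"]@np.asarray(X,float)+c["t"]);return p[:2]/p[2]
def cloud(c):
    K,R,t=c["camera_matrix"],c["R"],c["t"];z=c["z_map"].astype(float)
    v,u=np.mgrid[:z.shape[0],:z.shape[1]]
    P=np.stack([(u-K[0,2])/K[0,0]*z,(v-K[1,2])/K[1,1]*z,z],-1)
    return (P-t)@R
E
python3 - <<'E'
from h import *
c=dict(np.load("top0.npz"));s=dict(np.load("scene0.npz"))
a=c["pixels"][145:245,180:310];b=s["pixels"][195:305,240:400]
r=lambda i,k:cv2.resize(i[...,::-1],None,fx=k,fy=k,interpolation=cv2.INTER_CUBIC)
A=r(a,4.8);B=r(b,4.8)
cv2.imwrite("pics/crop_top.png",A);cv2.imwrite("pics/crop_scene.png",B)
# plate: by light mask at window, top view
P=cloud(c);w=np.zeros((420,560),bool);w[150:220,180:305]=1
m=(w&(c["pixels"].min(2)>150)&(P[...,2]<25)).astype(np.uint8)
q=cv2.minAreaRect(np.argwhere(m)[:,::-1].astype(np.float32));print(q)
for x in cv2.boxPoints(q):print(x,ray(c,*x,12).round(1))
hsv=cv2.cvtColor(c["pixels"],cv2.COLOR_RGB2HSV)
m=w&(hsv[...,0]<25)&(hsv[...,1]>100)&(hsv[...,2]>130)&(P[...,2]>17)
q=cv2.minAreaRect(np.argwhere(m)[:,::-1].astype(np.float32));print('bar',q)
for x in cv2.boxPoints(q):print(ray(c,*x,27).round(1))
for n,k,wn in(("top",c,(150,220,255,305)),("scene",s,(200,275,245,310))):
    Q=cloud(k)[wn[0]:wn[1],wn[2]:wn[3]].reshape(-1,3)
    for lo,hi in((40,62),(62,90),(90,130),(130,190)):
        g=Q[(Q[:,2]>lo)&(Q[:,2]<hi)]
        if len(g):print(n,lo,len(g),g.mean(0).round(1),g.min(0).round(1),g.max(0).round(1))
E
```

```text
((241.5, 188.0), (56.0, 107.0), 90.0)
[188. 160.] [650.2 303.5  12. ]
[295. 160.] [655.6 -17.3  12. ]
[295. 216.] [488.  -20.1  12. ]
[188. 216.] [482.1 298.4  12. ]
bar ((244.1986083984375, 188.02609252929688), (53.522830963134766, 123.7042465209961), 79.04593658447266)
[606.9 327.5  27. ]
[683.1 -30.7  27. ]
[527.8 -63.2  27. ]
[451.9 292.7  27. ]
top 40 346 [543.8  33.7  53.2] [481.8  -5.4  42.2] [619.2  61.8  61.8]
top 62 47 [577.9  19.5  76.3] [501.7  -2.1  62. ] [616.9  53.   89.3]
top 90 34 [602.9  10.7 106.8] [596.5   0.8  90.5] [609.   20.5 127.5]
top 130 51 [612.8   7.7 159.4] [ 6.043e+02 -6.000e-01  1.321e+02] [622.3  15.1 175.1]
scene 40 460 [556.   32.4  53. ] [486.1  -4.6  41.9] [628.4  62.2  61.9]
scene 62 121 [600.9  15.6  75.8] [505.   -4.   62.3] [625.8  49.2  89.2]
scene 90 52 [613.6  12.7 108.5] [606.7   0.8  91.8] [619.4  21.8 129.8]
scene 130 77 [620.9   8.6 158.4] [613.7  -1.4 130.5] [625.7  15.8 174.1]
```

View pics/crop_top.png

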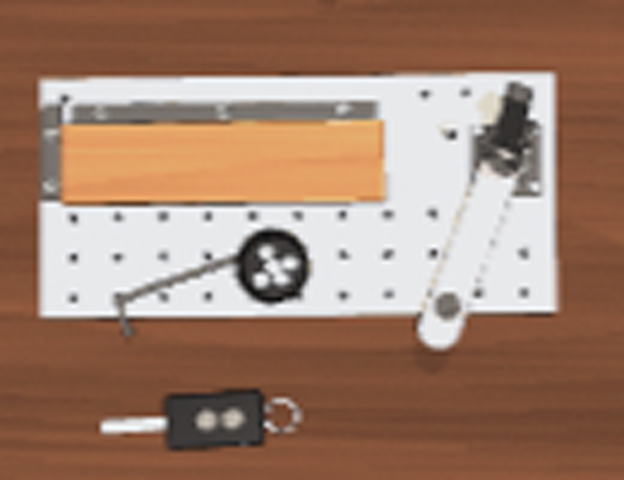

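View pics/crop_scene.png

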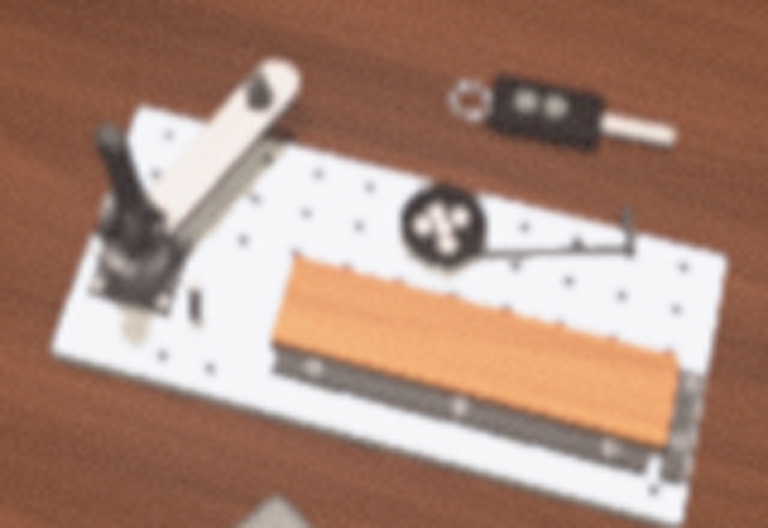

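The crops confirm it: the middle bar is in the fences, the strap points toward the robot with its spindle at crop_top (447,306), and the lever is upright at (515,105). The hex key at (180,275) and the screw tray at (272,265) lie clear of the strap's robot-side flank.

```bash
python3 - <<'E'
from h import *
import cell
print([n for n in dir(cell) if not n.startswith('_')],getattr(cell,'tip_extent',None))
c=dict(np.load("top0.npz"));s=dict(np.load("scene0.npz"))
ct=lambda u,v,z:ray(c,180+u/4.8,145+v/4.8,z)[:2]
cs=lambda u,v,z:ray(s,240+u/4.8,195+v/4.8,z)[:2]
for f,pts in((ct,[(40,80),(555,73),(557,312),(40,317)]),(cs,[(685,522),(52,352),(140,107),(727,257)])):
    p=np.array([f(*q,12) for q in pts]);o=p.mean(0)
    ey=(p[0]+p[3]-p[1]-p[2]);ey/=np.linalg.norm(ey);ex=np.array([ey[1],-ey[0]])
    piv=o+20*ex-130*ey
    print(p.round(1).tolist(),'o',o,'ang',np.degrees(np.arctan2(*ex[::-1])),'piv',piv)
    sp=f(447,306,73) if f is ct else f(260,85,73)
    d=sp-piv;print('spindle',sp,np.linalg.norm(d),'swing',np.arctan2(d@-ex,d@ey))
    print('levertip',f(518,88,172) if f is ct else f(108,130,172))
print('cup',ray(c,443,200,100),ray(s,117,170,100))
E
```

```text
['PlanningError', 'capture', 'close_job', 'get_obs', 'tip_extent'] 8.0
[[645.1, 302.3], [655.0, -19.1], [505.9, -22.9], [496.9, 297.9]] o [575.75171713 139.53792301] ang 1.6875989142866008 piv [599.57152914  10.18330749]
spindle [504.70297703  43.80006938] 100.64854126497309 swing 1.2007964928990469
levertip [618.83420799   4.93507376]
[[648.4, 305.9], [660.6, -15.0], [509.1, -20.2], [499.3, 300.3]] o [579.35211975 142.75986256] ang 1.962765559688324 piv [603.79288849  13.52113452]
spindle [512.3256697   47.14514047] 97.45165923721568 swing 1.1842660155417655
levertip [617.41291622   4.83609543]
cup [ 535.95038128 -426.12182589  100.        ] [ 548.47559765 -414.77753977  100.        ]
```

Call:
arm_command(targets=[{"hand": 0,"offset": [3,-3,-2],"yaw": -0.1},{"hand": 0,"offset": [6,-6,-3],"yaw": -0.24},{"hand": 0,"offset": [9,-9,-3],"yaw": -0.38},{"hand": 0,"offset": [12,-12,-3],"yaw": -0.52},{"hand": 0,"offset": [15,-15,-3],"yaw": -0.66},{"hand": 0,"offset": [18,-18,-3],"yaw": -0.8},{"hand": 0,"offset": [21,-21,-3],"yaw": -0.94},{"hand": 0,"offset": [24,-23.5,-3],"yaw": -1.08}])

```text
clock: 0.9
eef_pos: [362.5, -278.2, 260.4]
orientation: [-2.355, -2.08, 0.001]
wrist_force: [-0.9, 0.4, -0.3]
grip_width: 30.8
grip_force: 0.0
```

```bash
cat >> h.py <<'E'
def go(x,y,z,ang):
    "offset (cm) and yaw to put TCP at x,y,z with tool y at world angle ang deg"
    from cell import get_obs
    o=get_obs();R=cv2.Rodrigues(np.array(o["orientation"]))[0]
    p=np.array(o["eef_pos"]);a=np.degrees(np.arctan2(R[1,1],R[0,1]))
    d=(a-ang+180)%360-180
    print("t",round(float(o["clock"]),2),"p",p.round(1),"a",round(a,1),"F",np.round(o["wrist_force"],1),"w",round(float(o["grip_width"]),1),"| off",(R.T@(np.array([x,y,z])-p)/10).round(2),"yaw",round(np.radians(d),3))
E
python3 -c "
from h import *
go(498,5,200,70)"
```

```text
t 0.9 p [ 362.5 -278.2  260.4] a -7.1 F [-0.9  0.4 -0.3] w 30.8 | off [29.78  9.95  6.03] yaw -1.346
```

Call:
arm_command(targets=[{"hand": 0,"offset": [4,1.3,0.5],"yaw": -0.14},{"hand": 0,"offset": [8,2.7,1],"yaw": -0.28},{"hand": 0,"offset": [12,4,2],"yaw": -0.42},{"hand": 0,"offset": [16,5.3,3],"yaw": -0.56},{"hand": 0,"offset": [20,6.7,4],"yaw": -0.7},{"hand": 0,"offset": [24,8,5],"yaw": -0.84},{"hand": 0,"offset": [27,9,6],"yaw": -0.98},{"hand": 0,"offset": [29.7,10,6],"yaw": -1.12}])

```text
clock: 1.7
eef_pos: [499.5, 3.2, 199.1]
orientation: [-0.888, -3.011, 0.0]
wrist_force: [-0.6, -0.2, 0.3]
grip_width: 0.8
grip_force: 0.0
```

```bash
python3 -c "
from h import *
go(498,5,100,70)"
```

```text
t 1.7 p [499.5   3.2 199.1] a 57.1 F [-0.6 -0.2  0.3] w 0.8 | off [0.2  0.08 9.91] yaw -0.225
```

Turn and descend to just above the strap, then look again.

Call:
arm_command(targets=[{"hand": 0,"offset": [0.1,0,2],"yaw": -0.12},{"hand": 0,"offset": [0.2,0.1,5],"yaw": -0.225},{"hand": 0,"offset": [0.2,0.1,8],"yaw": -0.225},{"hand": 0,"offset": [0.2,0.1,9.9],"yaw": -0.225},{"hand": 0,"offset": [0.2,0.1,9.9],"yaw": -0.225}])

```text
clock: 2.2
eef_pos: [496.8, 3.2, 99.0]
orientation: [-0.555, -3.087, 0.0]
wrist_force: [0.1, 0.1, 2.1]
grip_width: 0.5
grip_force: 0.0
```

```bash
python3 - <<'E'
from h import *
from cell import capture
go(498,5,47,70)
ims=[]
for n,(a,b,e,f) in(("top",(100,240,190,350)),("scene",(140,280,200,360))):
    c=capture(n);ims.append(cv2.resize(c["pixels"][a:b,e:f,::-1],None,fx=2.5,fy=2.5,interpolation=cv2.INTER_CUBIC))
    np.savez(n+"1.npz",**c)
cv2.imwrite("pics/p1.png",np.hstack(ims))
E
```

```text
t 2.2 p [496.8   3.2  99. ] a 69.6 F [0.1 0.1 2.1] w 0.5 | off [-0.07  0.22  5.2 ] yaw -0.007
```

View pics/p1.png

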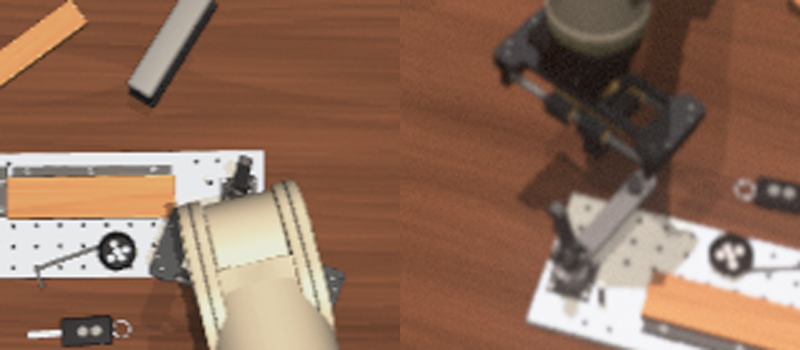

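The two views show the closed fingers on the strap's outer flank side, with the spindle clear. Lower them and plan the arc.

Call:
arm_command(targets=[{"hand": 0,"offset": [0,0.1,1.5],"yaw": 0},{"hand": 0,"offset": [0,0.1,3],"yaw": 0},{"hand": 0,"offset": [0,0.1,4.3],"yaw": 0},{"hand": 0,"offset": [0,0.1,5.2],"yaw": 0},{"hand": 0,"offset": [0,0.1,5.2],"yaw": 0}])

```text
clock: 2.8
eef_pos: [498.2, 4.3, 48.0]
orientation: [-0.555, -3.09, 0.0]
wrist_force: [-0.2, -0.2, 0.4]
grip_width: 0.2
grip_force: 0.0
```

```bash
cat >> h.py <<'E'
def arc(ss,piv=(601.5,12),r=95,off=27,z=47):
    for s in ss:
        A=np.pi/2+.032+s;u=np.array([np.cos(A),np.sin(A)]);n=np.array([u[1],-u[0]])
        p=np.array(piv)+r*u-off*n;print(round(s,2),end=' ');go(*p,z,np.degrees(A)-90)
E
python3 -c "
from h import *
arc([1.19,1.12,1.05,.98,.91,.84,.77,.7])"
```

```text
1.19 t 2.8 p [498.2   4.3  48. ] a 69.6 F [-0.2 -0.2  0.4] w 0.2 | off [0.06 1.56 0.1 ] yaw -0.007
1.12 t 2.8 p [498.2   4.3  48. ] a 69.6 F [-0.2 -0.2  0.4] w 0.2 | off [0.23 2.23 0.1 ] yaw 0.063
1.05 t 2.8 p [498.2   4.3  48. ] a 69.6 F [-0.2 -0.2  0.4] w 0.2 | off [0.36 2.91 0.1 ] yaw 0.133
0.98 t 2.8 p [498.2   4.3  48. ] a 69.6 F [-0.2 -0.2  0.4] w 0.2 | off [0.43 3.6  0.1 ] yaw 0.203
0.91 t 2.8 p [498.2   4.3  48. ] a 69.6 F [-0.2 -0.2  0.4] w 0.2 | off [0.46 4.29 0.1 ] yaw 0.273
0.84 t 2.8 p [498.2   4.3  48. ] a 69.6 F [-0.2 -0.2  0.4] w 0.2 | off [0.44 4.98 0.1 ] yaw 0.343
0.77 t 2.8 p [498.2   4.3  48. ] a 69.6 F [-0.2 -0.2  0.4] w 0.2 | off [0.37 5.67 0.1 ] yaw 0.413
0.7 t 2.8 p [498.2   4.3  48. ] a 69.6 F [-0.2 -0.2  0.4] w 0.2 | off [0.25 6.35 0.1 ] yaw 0.483
```

Call:
arm_command(targets=[{"hand": 0,"offset": [0,0.7,0.1],"yaw": 0},{"hand": 0,"offset": [0.1,1.2,0.1],"yaw": 0},{"hand": 0,"offset": [0.1,1.6,0.1],"yaw": 0},{"hand": 0,"offset": [0.2,2.0,0.1],"yaw": 0.03},{"hand": 0,"offset": [0.3,2.5,0.1],"yaw": 0.09},{"hand": 0,"offset": [0.4,2.9,0.1],"yaw": 0.13},{"hand": 0,"offset": [0.4,3.6,0.1],"yaw": 0.2},{"hand": 0,"offset": [0.5,4.3,0.1],"yaw": 0.27}])

```text
clock: 3.6
eef_pos: [509.7, 46.4, 48.9]
orientation: [0.971, 2.987, -0.001]
wrist_force: [0.2, -1.7, -0.2]
grip_width: 0.3
grip_force: 0.6
```

```bash
python3 -c "
from h import *
arc([.91,.84,.77,.7,.63,.56,.49,.42,.35])"
```

```text
0.91 t 3.6 p [509.7  46.4  48.9] a 54.0 F [ 0.2 -1.7 -0.2] w 0.3 | off [ 0.05 -0.09  0.19] yaw 0.0
0.84 t 3.6 p [509.7  46.4  48.9] a 54.0 F [ 0.2 -1.7 -0.2] w 0.3 | off [0.22 0.59 0.19] yaw 0.07
0.77 t 3.6 p [509.7  46.4  48.9] a 54.0 F [ 0.2 -1.7 -0.2] w 0.3 | off [0.34 1.27 0.19] yaw 0.14
0.7 t 3.6 p [509.7  46.4  48.9] a 54.0 F [ 0.2 -1.7 -0.2] w 0.3 | off [0.41 1.95 0.19] yaw 0.21
0.63 t 3.6 p [509.7  46.4  48.9] a 54.0 F [ 0.2 -1.7 -0.2] w 0.3 | off [0.43 2.65 0.19] yaw 0.28
0.56 t 3.6 p [509.7  46.4  48.9] a 54.0 F [ 0.2 -1.7 -0.2] w 0.3 | off [0.4  3.34 0.19] yaw 0.35
0.49 t 3.6 p [509.7  46.4  48.9] a 54.0 F [ 0.2 -1.7 -0.2] w 0.3 | off [0.33 4.02 0.19] yaw 0.42
0.42 t 3.6 p [509.7  46.4  48.9] a 54.0 F [ 0.2 -1.7 -0.2] w 0.3 | off [0.21 4.7  0.19] yaw 0.49
0.35 t 3.6 p [509.7  46.4  48.9] a 54.0 F [ 0.2 -1.7 -0.2] w 0.3 | off [0.04 5.37 0.19] yaw 0.56
```

About 1.7 N reaction, so the strap is moving with the finger.

Call:
arm_command(targets=[{"hand": 0,"offset": [0.2,0.6,0.1],"yaw": 0.07},{"hand": 0,"offset": [0.3,1.3,0.2],"yaw": 0.14},{"hand": 0,"offset": [0.4,1.9,0.2],"yaw": 0.21},{"hand": 0,"offset": [0.4,2.6,0.2],"yaw": 0.28},{"hand": 0,"offset": [0.4,3.3,0.2],"yaw": 0.35},{"hand": 0,"offset": [0.3,4.0,0.2],"yaw": 0.42},{"hand": 0,"offset": [0.2,4.7,0.2],"yaw": 0.49},{"hand": 0,"offset": [0,5.4,0.2],"yaw": 0.56}])

```text
clock: 4.4
eef_pos: [541.2, 90.5, 46.8]
orientation: [1.759, 2.603, -0.0]
wrist_force: [-1.4, -1.0, -0.3]
grip_width: 0.6
grip_force: 0.6
```

```bash
python3 -c "
from h import *
arc([.35,.28,.21,.15,.1,.05,.0,-.05])"
```

```text
0.35 t 4.4 p [541.2  90.5  46.8] a 21.9 F [-1.4 -1.  -0.3] w 0.6 | off [-0.03 -0.03 -0.02] yaw 0.0
0.28 t 4.4 p [541.2  90.5  46.8] a 21.9 F [-1.4 -1.  -0.3] w 0.6 | off [ 0.13  0.64 -0.02] yaw 0.07
0.21 t 4.4 p [541.2  90.5  46.8] a 21.9 F [-1.4 -1.  -0.3] w 0.6 | off [ 0.25  1.32 -0.02] yaw 0.14
0.15 t 4.4 p [541.2  90.5  46.8] a 21.9 F [-1.4 -1.  -0.3] w 0.6 | off [ 0.31  1.91 -0.02] yaw 0.2
0.1 t 4.4 p [541.2  90.5  46.8] a 21.9 F [-1.4 -1.  -0.3] w 0.6 | off [ 0.34  2.4  -0.02] yaw 0.25
0.05 t 4.4 p [541.2  90.5  46.8] a 21.9 F [-1.4 -1.  -0.3] w 0.6 | off [ 0.34  2.9  -0.02] yaw 0.3
0.0 t 4.4 p [541.2  90.5  46.8] a 21.9 F [-1.4 -1.  -0.3] w 0.6 | off [ 0.31  3.39 -0.02] yaw 0.35
-0.05 t 4.4 p [541.2  90.5  46.8] a 21.9 F [-1.4 -1.  -0.3] w 0.6 | off [ 0.27  3.88 -0.02] yaw 0.4
```

Call:
arm_command(targets=[{"hand": 0,"offset": [0.1,0.6,0],"yaw": 0.07},{"hand": 0,"offset": [0.2,1.3,0],"yaw": 0.14},{"hand": 0,"offset": [0.3,1.9,0],"yaw": 0.2},{"hand": 0,"offset": [0.3,2.4,0],"yaw": 0.25},{"hand": 0,"offset": [0.3,2.6,0],"yaw": 0.28},{"hand": 0,"offset": [0.3,2.8,0],"yaw": 0.3},{"hand": 0,"offset": [0.3,2.9,0],"yaw": 0.31}])

```text
clock: 5.1
eef_pos: [566.8, 104.0, 46.6]
orientation: [-2.137, -2.303, -0.0]
wrist_force: [-1.8, 1.2, 0.1]
grip_width: -0.1
grip_force: 0.6
```

```bash
python3 -c "
from h import *
arc([.05,.03,.0,-.05])"
```

```text
0.05 t 5.1 p [566.8 104.   46.6] a 4.3 F [-1.8  1.2  0.1] w -0.1 | off [ 0.05  0.01 -0.04] yaw -0.007
0.03 t 5.1 p [566.8 104.   46.6] a 4.3 F [-1.8  1.2  0.1] w -0.1 | off [ 0.1   0.2  -0.04] yaw 0.013
0.0 t 5.1 p [566.8 104.   46.6] a 4.3 F [-1.8  1.2  0.1] w -0.1 | off [ 0.17  0.48 -0.04] yaw 0.043
-0.05 t 5.1 p [566.8 104.   46.6] a 4.3 F [-1.8  1.2  0.1] w -0.1 | off [ 0.27  0.97 -0.04] yaw 0.093
```

Not yet at the stop; creep on until the force rises.

Call:
arm_command(targets=[{"hand": 0,"offset": [0,0.1,0],"yaw": 0.01},{"hand": 0,"offset": [0.1,0.2,0],"yaw": 0.02},{"hand": 0,"offset": [0.1,0.3,0],"yaw": 0.03}])

```text
clock: 5.4
eef_pos: [569.8, 104.8, 46.5]
orientation: [2.172, 2.27, -0.0]
wrist_force: [-1.5, 0.5, -0.9]
grip_width: 0.6
grip_force: 0.6
```

Call:
arm_command(targets=[{"hand": 0,"offset": [0,0.1,0],"yaw": 0.01},{"hand": 0,"offset": [0,0.2,0],"yaw": 0.01}])

```text
clock: 5.6
eef_pos: [571.7, 105.2, 46.6]
orientation: [-2.183, -2.26, -0.0]
wrist_force: [-1.2, 0.3, 0.0]
grip_width: 0.3
grip_force: 0.6
```

Call:
arm_command(targets=[{"hand": 0,"offset": [0,0.1,0],"yaw": 0},{"hand": 0,"offset": [0,0.1,0],"yaw": 0}])

```text
clock: 5.8
eef_pos: [572.9, 105.1, 46.5]
orientation: [2.182, 2.26, 0.0]
wrist_force: [-1.8, 1.2, -0.4]
grip_width: 0.2
grip_force: 0.5
```

Call:
arm_command(targets=[{"hand": 0,"offset": [0,0.1,0],"yaw": 0.01},{"hand": 0,"offset": [0,0.2,0],"yaw": 0.01}])

```text
clock: 6.0
eef_pos: [574.8, 105.2, 46.5]
orientation: [2.194, 2.248, 0.0]
wrist_force: [-2.0, 0.2, 0.4]
grip_width: 0.4
grip_force: 0.6
```

Call:
arm_command(targets=[{"hand": 0,"offset": [0,0.1,0],"yaw": 0},{"hand": 0,"offset": [0,0.1,0],"yaw": 0}])

```text
clock: 6.2
eef_pos: [575.9, 105.1, 46.5]
orientation: [2.193, 2.249, 0.0]
wrist_force: [-0.9, 0.6, -0.4]
grip_width: 0.6
grip_force: 0.5
```

Call:
arm_command(targets=[{"hand": 0,"offset": [0,0.1,0],"yaw": 0},{"hand": 0,"offset": [0,0.1,0],"yaw": 0}])

```text
clock: 6.4
eef_pos: [576.8, 105.2, 46.5]
orientation: [2.193, 2.249, 0.0]
wrist_force: [-1.5, 0.7, 0.6]
grip_width: 0.9
grip_force: 0.5
```

Call:
arm_command(targets=[{"hand": 0,"offset": [0,0.1,0],"yaw": 0},{"hand": 0,"offset": [0,0.2,0],"yaw": 0}])

```text
clock: 6.6
eef_pos: [578.2, 105.3, 46.3]
orientation: [-2.193, -2.249, 0.001]
wrist_force: [-5.9, 0.7, -0.3]
grip_width: 0.6
grip_force: 2.3
```

Call:
arm_command(targets=[{"hand": 0,"offset": [0,0.1,0],"yaw": 0},{"hand": 0,"offset": [0,0.1,0],"yaw": 0}])

```text
clock: 6.8
eef_pos: [578.7, 105.4, 46.1]
orientation: [-2.192, -2.248, 0.003]
wrist_force: [-6.3, 1.2, 1.2]
grip_width: 0.6
grip_force: 2.9
```

```bash
python3 - <<'E'
from h import *
from cell import capture
ims=[]
for n,(a,b,e,f) in(("top",(130,230,180,310)),("scene",(190,290,230,360))):
    c=capture(n);ims.append(cv2.resize(c["pixels"][a:b,e:f,::-1],None,fx=3,fy=3,interpolation=cv2.INTER_CUBIC))
cv2.imwrite("pics/p2.png",np.hstack(ims))
E
```

```text
(no output)
```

View pics/p2.png

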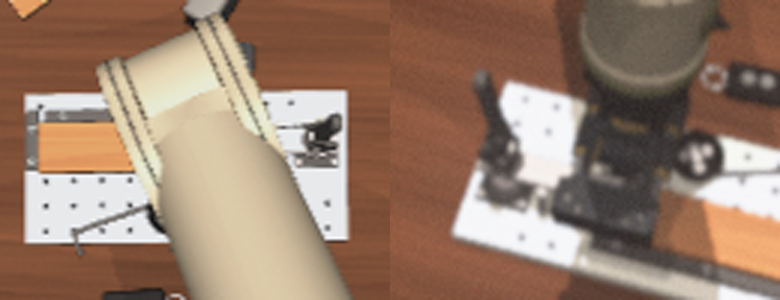

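The force rose to 6 N and the strap has met its stop over the bar's end; the lever is still up at p2 (325,130) and (485,90). Back off, rise, and re-measure the lever.

Call:
arm_command(targets=[{"hand": 0,"offset": [0,-0.5,0],"yaw": 0},{"hand": 0,"offset": [0,-1.5,0],"yaw": 0},{"hand": 0,"offset": [0,-3,-1],"yaw": 0},{"hand": 0,"offset": [0,-5,-4],"yaw": 0},{"hand": 0,"offset": [0,-7,-8],"yaw": 0},{"hand": 0,"offset": [1,-10,-12],"yaw": 0},{"hand": 0,"offset": [4,-12,-15],"yaw": 0},{"hand": 0,"offset": [7,-14,-17],"yaw": 0}])

```text
clock: 7.7
eef_pos: [437.6, 172.1, 219.2]
orientation: [2.193, 2.245, 0.004]
wrist_force: [0.7, 0.9, 0.2]
grip_width: 0.5
grip_force: 0.0
```

```bash
python3 - <<'E'
from h import *
from cell import capture
go(607,60,215,2)
ims=[]
for n,(a,b,e,f) in(("top",(140,220,180,310)),("scene",(205,285,240,370))):
    c=capture(n);ims.append(cv2.resize(c["pixels"][a:b,e:f,::-1],None,fx=6,fy=6,interpolation=cv2.INTER_CUBIC)[:,:,:]);np.savez(n+"2.npz",**c)
    P=cloud(c)
    Q=P.reshape(-1,3);Q=Q[(Q[:,0]>560)&(Q[:,0]<650)&(Q[:,1]>-40)&(Q[:,1]<60)]
    for lo,hi in((46,58),(90,110),(110,130),(130,150),(150,182)):
        g=Q[(Q[:,2]>lo)&(Q[:,2]<hi)]
        if len(g):print(n,lo,len(g),np.median(g,0).round(1),g.min(0).round(1),g.max(0).round(1))
cv2.imwrite("pics/p3.png",cv2.resize(np.vstack(ims),None,fx=.6,fy=.6))
E
```

```text
t 7.7 p [437.6 172.1 219.2] a 1.3 F [0.7 0.9 0.2] w 0.5 | off [-11.6   16.67   0.5 ] yaw -0.012
top 46 119 [600.3  37.8  53.1] [588.8  -8.7  46.1] [619.2  58.3  57.8]
top 90 16 [595.7  11.9  96.7] [589.9   3.4  90. ] [609.4  14.8 103.8]
top 110 11 [595.9   9.1 118.4] [593.3  -1.6 110.9] [608.    9.4 129.3]
top 130 11 [598.9   4.1 138.5] [592.7   1.2 132. ] [605.1   6.8 147.8]
top 150 32 [599.   -3.5 170. ] [593.4  -9.  150.3] [607.5   1.7 177.9]
scene 46 218 [607.9  36.7  53.5] [591.  -10.3  46.2] [622.7  60.   57.7]
scene 90 40 [609.9  10.1  99.4] [594.    2.   90.1] [616.3  14.1 109.9]
scene 110 31 [610.6   6.9 120.3] [ 5.987e+02 -1.000e-01  1.102e+02] [613.4  10.8 129. ]
scene 130 36 [609.5   3.2 140.2] [598.3  -4.6 130.5] [612.8   6.7 149.4]
scene 150 61 [607.8  -2.2 166.3] [598.5  -9.6 150.1] [612.6   2.1 176.1]
```

View pics/p3.png

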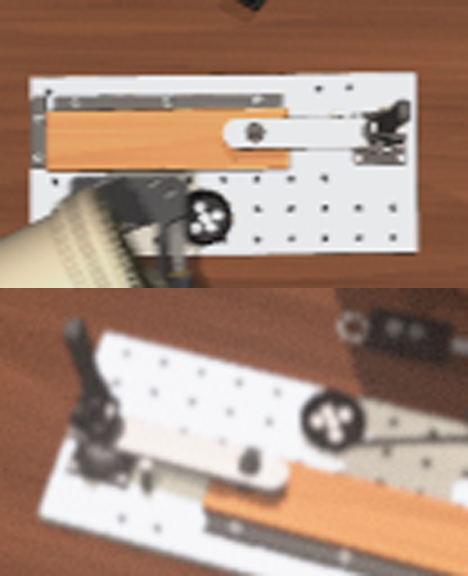

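The strap is now over the bar against its stop in p3 (spindle at (255,132)), the bar has not moved, and the lever is up at (395,120). Approach the lever from the strap side.

Call:
arm_command(targets=[{"hand": 0,"offset": [-2,3,0],"yaw": 0},{"hand": 0,"offset": [-4.5,6,0],"yaw": 0},{"hand": 0,"offset": [-7,9,0],"yaw": 0},{"hand": 0,"offset": [-9.5,12,0],"yaw": 0},{"hand": 0,"offset": [-12,15,0],"yaw": -0.01},{"hand": 0,"offset": [-13.1,16.3,0.3],"yaw": -0.01},{"hand": 0,"offset": [-13.1,16.3,0.3],"yaw": -0.01}])

```text
clock: 8.5
eef_pos: [604.9, 42.1, 212.0]
orientation: [-2.186, -2.255, 0.002]
wrist_force: [-1.4, -0.6, -0.4]
grip_width: 0.4
grip_force: 0.0
```

```bash
cat >> h.py <<'E'
def lev(phis,r=85,pin=(603,12,71.5),gap=0):
    b=np.array([.032,-1,0]);k=np.array([0,0,1.])
    for f in phis:
        d=b*np.cos(f)+k*np.sin(f);m=-b*np.sin(f)+k*np.cos(f)
        p=np.array(pin)+r*d+(5+gap)*m-9.5*b+8*k;print(round(f,2),p.round(1),end=' ');go(*p,1.8)
E
python3 -c "
from h import *
lev([1.4],gap=12)
lev([1.4,1.3,1.2,1.1,1.0,.9,.8])"
```

```text
1.4 [602.6  23.8 166.2] t 8.5 p [604.9  42.1 212. ] a 1.8 F [-1.4 -0.6 -0.4] w 0.4 | off [-1.82 -0.28  4.58] yaw -0.0
1.4 [603.   12.  164.1] t 8.5 p [604.9  42.1 212. ] a 1.8 F [-1.4 -0.6 -0.4] w 0.4 | off [-3.   -0.28  4.79] yaw -0.0
1.3 [603.3   3.6 162.7] t 8.5 p [604.9  42.1 212. ] a 1.8 F [-1.4 -0.6 -0.4] w 0.4 | off [-3.84 -0.28  4.92] yaw -0.0
1.2 [603.5  -4.6 160.5] t 8.5 p [604.9  42.1 212. ] a 1.8 F [-1.4 -0.6 -0.4] w 0.4 | off [-4.66 -0.28  5.14] yaw -0.0
1.1 [603.8 -12.6 157.5] t 8.5 p [604.9  42.1 212. ] a 1.8 F [-1.4 -0.6 -0.4] w 0.4 | off [-5.46 -0.28  5.45] yaw -0.0
1.0 [604.  -20.2 153.7] t 8.5 p [604.9  42.1 212. ] a 1.8 F [-1.4 -0.6 -0.4] w 0.4 | off [-6.22 -0.28  5.83] yaw -0.0
0.9 [604.3 -27.4 149.2] t 8.5 p [604.9  42.1 212. ] a 1.8 F [-1.4 -0.6 -0.4] w 0.4 | off [-6.94 -0.28  6.28] yaw -0.0
0.8 [604.5 -34.1 144. ] t 8.5 p [604.9  42.1 212. ] a 1.8 F [-1.4 -0.6 -0.4] w 0.4 | off [-7.61 -0.28  6.8 ] yaw -0.0
```

Call:
arm_command(targets=[{"hand": 0,"offset": [0,0,2.5],"yaw": 0},{"hand": 0,"offset": [0,-0.1,4.7],"yaw": 0},{"hand": 0,"offset": [-1.2,-0.2,4.7],"yaw": 0},{"hand": 0,"offset": [-2,-0.2,4.7],"yaw": 0},{"hand": 0,"offset": [-2.6,-0.2,4.7],"yaw": 0},{"hand": 0,"offset": [-3.2,-0.2,4.8],"yaw": 0},{"hand": 0,"offset": [-3.8,-0.2,4.9],"yaw": 0},{"hand": 0,"offset": [-4.3,-0.2,5.0],"yaw": 0}])

```text
clock: 9.3
eef_pos: [604.3, 2.2, 164.5]
orientation: [2.181, 2.26, 0.003]
wrist_force: [0.2, 2.8, 4.1]
grip_width: 0.1
grip_force: 2.0
```

```bash
python3 -c "
from h import *
lev([1.25,1.2,1.15,1.1,1.0,.9,.8,.7,.6])"
```

```text
1.25 [ 6.034e+02 -6.000e-01  1.617e+02] t 9.3 p [604.3   2.2 164.5] a 2.0 F [0.2 2.8 4.1] w 0.1 | off [-0.27 -0.1   0.27] yaw 0.004
1.2 [603.5  -4.6 160.5] t 9.3 p [604.3   2.2 164.5] a 2.0 F [0.2 2.8 4.1] w 0.1 | off [-0.68 -0.1   0.39] yaw 0.004
1.15 [603.7  -8.7 159.1] t 9.3 p [604.3   2.2 164.5] a 2.0 F [0.2 2.8 4.1] w 0.1 | off [-1.08 -0.1   0.53] yaw 0.004
1.1 [603.8 -12.6 157.5] t 9.3 p [604.3   2.2 164.5] a 2.0 F [0.2 2.8 4.1] w 0.1 | off [-1.47 -0.1   0.69] yaw 0.004
1.0 [604.  -20.2 153.7] t 9.3 p [604.3   2.2 164.5] a 2.0 F [0.2 2.8 4.1] w 0.1 | off [-2.24 -0.1   1.07] yaw 0.004
0.9 [604.3 -27.4 149.2] t 9.3 p [604.3   2.2 164.5] a 2.0 F [0.2 2.8 4.1] w 0.1 | off [-2.96 -0.11  1.52] yaw 0.004
0.8 [604.5 -34.1 144. ] t 9.3 p [604.3   2.2 164.5] a 2.0 F [0.2 2.8 4.1] w 0.1 | off [-3.63 -0.11  2.05] yaw 0.004
0.7 [604.7 -40.3 138.1] t 9.3 p [604.3   2.2 164.5] a 2.0 F [0.2 2.8 4.1] w 0.1 | off [-4.25 -0.11  2.63] yaw 0.004
0.6 [604.9 -45.8 131.6] t 9.3 p [604.3   2.2 164.5] a 2.0 F [0.2 2.8 4.1] w 0.1 | off [-4.8  -0.12  3.28] yaw 0.004
```

Contact with the lever (about 5 N). Follow its arc.

Call:
arm_command(targets=[{"hand": 0,"offset": [-0.4,0,0.2],"yaw": 0},{"hand": 0,"offset": [-0.8,0,0.3],"yaw": 0},{"hand": 0,"offset": [-1.2,0,0.5],"yaw": 0},{"hand": 0,"offset": [-1.6,0,0.7],"yaw": 0},{"hand": 0,"offset": [-2.0,0,0.9],"yaw": 0},{"hand": 0,"offset": [-2.4,0,1.1],"yaw": 0},{"hand": 0,"offset": [-2.8,0,1.4],"yaw": 0},{"hand": 0,"offset": [-3.1,0,1.6],"yaw": 0}])

```text
clock: 10.1
eef_pos: [604.8, -29.8, 147.2]
orientation: [2.183, 2.26, -0.001]
wrist_force: [1.2, 2.6, 4.8]
grip_width: 0.5
grip_force: 1.9
```

```bash
python3 -c "
from h import *
lev([.9,.8,.7,.6,.5,.4,.3])"
```

```text
0.9 [604.3 -27.4 149.2] t 10.1 p [604.8 -29.8 147.2] a 2.0 F [1.2 2.6 4.8] w 0.5 | off [ 0.24 -0.04 -0.2 ] yaw 0.003
0.8 [604.5 -34.1 144. ] t 10.1 p [604.8 -29.8 147.2] a 2.0 F [1.2 2.6 4.8] w 0.5 | off [-0.43 -0.04  0.32] yaw 0.003
0.7 [604.7 -40.3 138.1] t 10.1 p [604.8 -29.8 147.2] a 2.0 F [1.2 2.6 4.8] w 0.5 | off [-1.05 -0.05  0.91] yaw 0.003
0.6 [604.9 -45.8 131.6] t 10.1 p [604.8 -29.8 147.2] a 2.0 F [1.2 2.6 4.8] w 0.5 | off [-1.6  -0.05  1.56] yaw 0.003
0.5 [605.  -50.7 124.6] t 10.1 p [604.8 -29.8 147.2] a 2.0 F [1.2 2.6 4.8] w 0.5 | off [-2.09 -0.05  2.25] yaw 0.003
0.4 [605.1 -54.8 117.2] t 10.1 p [604.8 -29.8 147.2] a 2.0 F [1.2 2.6 4.8] w 0.5 | off [-2.5  -0.05  3.  ] yaw 0.003
0.3 [605.2 -58.2 109.4] t 10.1 p [604.8 -29.8 147.2] a 2.0 F [1.2 2.6 4.8] w 0.5 | off [-2.84 -0.05  3.78] yaw 0.003
```

Call:
arm_command(targets=[{"hand": 0,"offset": [-0.4,0,0.3],"yaw": 0},{"hand": 0,"offset": [-0.7,0,0.6],"yaw": 0},{"hand": 0,"offset": [-1.0,0,0.9],"yaw": 0},{"hand": 0,"offset": [-1.3,0,1.2],"yaw": 0},{"hand": 0,"offset": [-1.6,0,1.6],"yaw": 0},{"hand": 0,"offset": [-1.8,0,1.9],"yaw": 0},{"hand": 0,"offset": [-2.1,0,2.3],"yaw": 0},{"hand": 0,"offset": [-2.3,0,2.6],"yaw": 0}])

```text
clock: 10.9
eef_pos: [605.5, -52.4, 121.1]
orientation: [-2.182, -2.26, 0.0]
wrist_force: [-0.1, 1.8, 3.8]
grip_width: 0.6
grip_force: 1.9
```

```bash
python3 -c "
from h import *
lev([.45,.4,.3,.2,.1,.0])"
```

```text
0.45 [605.1 -52.9 121. ] t 10.9 p [605.5 -52.4 121.1] a 2.0 F [-0.1  1.8  3.8] w 0.6 | off [-0.04 -0.05  0.01] yaw 0.003
0.4 [605.1 -54.8 117.2] t 10.9 p [605.5 -52.4 121.1] a 2.0 F [-0.1  1.8  3.8] w 0.6 | off [-0.24 -0.05  0.39] yaw 0.003
0.3 [605.2 -58.2 109.4] t 10.9 p [605.5 -52.4 121.1] a 2.0 F [-0.1  1.8  3.8] w 0.6 | off [-0.58 -0.05  1.17] yaw 0.003
0.2 [605.3 -60.8 101.3] t 10.9 p [605.5 -52.4 121.1] a 2.0 F [-0.1  1.8  3.8] w 0.6 | off [-0.84 -0.05  1.98] yaw 0.003
0.1 [605.4 -62.6  93. ] t 10.9 p [605.5 -52.4 121.1] a 2.0 F [-0.1  1.8  3.8] w 0.6 | off [-1.01 -0.05  2.81] yaw 0.003
0.0 [605.4 -63.5  84.5] t 10.9 p [605.5 -52.4 121.1] a 2.0 F [-0.1  1.8  3.8] w 0.6 | off [-1.11 -0.05  3.66] yaw 0.003
```

Call:
arm_command(targets=[{"hand": 0,"offset": [-0.2,0,0.4],"yaw": 0},{"hand": 0,"offset": [-0.4,0,0.8],"yaw": 0},{"hand": 0,"offset": [-0.6,0,1.2],"yaw": 0},{"hand": 0,"offset": [-0.7,0,1.6],"yaw": 0},{"hand": 0,"offset": [-0.8,0,2.0],"yaw": 0},{"hand": 0,"offset": [-0.9,0,2.4],"yaw": 0},{"hand": 0,"offset": [-1.0,0,2.7],"yaw": 0},{"hand": 0,"offset": [-1.0,0,3.0],"yaw": 0}])

```text
clock: 11.7
eef_pos: [606.0, -62.4, 91.3]
orientation: [2.182, 2.26, -0.0]
wrist_force: [0.2, -1.2, 3.8]
grip_width: 0.5
grip_force: 2.1
```

Call:
arm_command(targets=[{"hand": 0,"offset": [0,0,0.2],"yaw": 0},{"hand": 0,"offset": [0,0,0.4],"yaw": 0}])

```text
clock: 11.9
eef_pos: [606.0, -62.8, 87.5]
orientation: [2.182, 2.259, -0.001]
wrist_force: [0.2, -1.6, 4.0]
grip_width: 0.3
grip_force: 2.1
```

Call:
arm_command(targets=[{"hand": 0,"offset": [0,0,0.1],"yaw": 0},{"hand": 0,"offset": [0,0,0.2],"yaw": 0}])

```text
clock: 12.1
eef_pos: [606.0, -62.8, 85.6]
orientation: [2.182, 2.259, -0.001]
wrist_force: [0.1, -2.9, 3.8]
grip_width: 0.5
grip_force: 2.2
```

Call:
arm_command(targets=[{"hand": 0,"offset": [0,0,0.1],"yaw": 0},{"hand": 0,"offset": [0,0,0.2],"yaw": 0}])

```text
clock: 12.3
eef_pos: [606.1, -62.6, 83.7]
orientation: [2.182, 2.259, -0.0]
wrist_force: [1.2, -3.9, 7.3]
grip_width: 0.3
grip_force: 3.6
```

Call:
arm_command(targets=[{"hand": 0,"offset": [0,0,0.1],"yaw": 0},{"hand": 0,"offset": [0,0,0.2],"yaw": 0}])

```text
clock: 12.5
eef_pos: [606.4, -62.8, 82.5]
orientation: [2.182, 2.258, 0.0]
wrist_force: [-2.3, -4.1, 13.9]
grip_width: 0.6
grip_force: 6.9
```

Call:
arm_command(targets=[{"hand": 0,"offset": [0,0,0.1],"yaw": 0},{"hand": 0,"offset": [0,0,0.1],"yaw": 0}])

```text
clock: 12.7
eef_pos: [606.7, -62.8, 82.0]
orientation: [2.182, 2.258, 0.001]
wrist_force: [-2.3, -5.5, 15.4]
grip_width: 0.2
grip_force: 7.5
```

The force climbed to 15 N at the predicted flat height, so the lever is on its stop. Retract and check.

Call:
arm_command(targets=[{"hand": 0,"offset": [0,0,-0.5],"yaw": 0},{"hand": 0,"offset": [0,0,-2],"yaw": 0},{"hand": 0,"offset": [0,0,-6],"yaw": 0},{"hand": 0,"offset": [-2,-3,-10],"yaw": 0},{"hand": 0,"offset": [-6,-7,-13],"yaw": 0},{"hand": 0,"offset": [-10,-11,-14],"yaw": 0},{"hand": 0,"offset": [-14,-14,-14],"yaw": 0},{"hand": 0,"offset": [-18,-16,-14],"yaw": 0}])

```text
clock: 13.5
eef_pos: [459.8, -232.1, 221.6]
orientation: [2.179, 2.261, 0.001]
wrist_force: [2.5, -1.1, -0.2]
grip_width: -0.1
grip_force: 0.0
```

```bash
python3 - <<'E'
from h import *
from cell import capture
go(0,0,0,0)
ims=[]
for n,(a,b,e,f) in(("top",(140,220,180,310)),("scene",(205,285,240,370))):
    c=capture(n);ims.append(cv2.resize(c["pixels"][a:b,e:f,::-1],None,fx=3.6,fy=3.6,interpolation=cv2.INTER_CUBIC))
    Q=cloud(c).reshape(-1,3);Q=Q[(abs(Q[:,0]-605)<30)&(Q[:,1]<0)&(Q[:,1]>-110)&(Q[:,2]>55)&(Q[:,2]<150)]
    print(n,len(Q),[ (y,np.median(Q[abs(Q[:,1]-y)<10][:,2]).round(1)) for y in(-80,-60,-40,-20) if (abs(Q[:,1]-y)<10).any()])
cv2.imwrite("pics/p4.png",np.vstack(ims))
E
```

```text
t 13.5 p [ 459.8 -232.1  221.6] a 2.1 F [ 2.5 -1.1 -0.2] w -0.1 | off [ 24.9  -45.13  22.08] yaw 0.037
top 174 [(-80, np.float64(75.6)), (-60, np.float64(75.8)), (-40, np.float64(75.7)), (-20, np.float64(75.3))]
scene 273 [(-80, np.float64(75.3)), (-60, np.float64(75.7)), (-40, np.float64(76.3)), (-20, np.float64(75.8))]
```

View pics/p4.png

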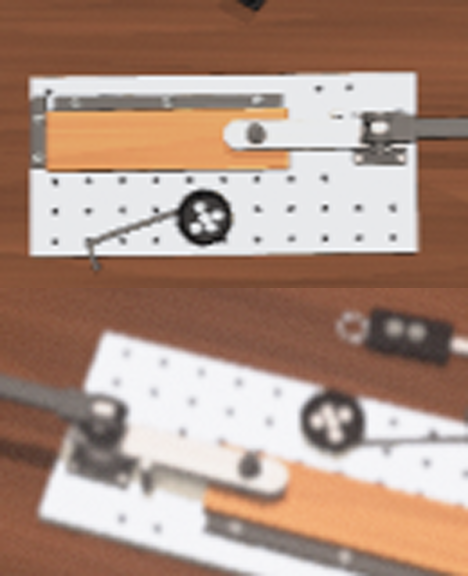

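The lever lies flat at (440,128): its top is level at about 75.7 mm. The strap is on its stop with its spindle at (255,132), and the bar, tray and hex key are unmoved.

```bash
python3 -c "
from cell import *
print(close_job())"
```

```text
the job is handed in; nothing more can be done
None
```

I handed the job in at about 13.6 s of the 51 s allowed, with the strap on its stop, the cam lever flat and the name bar unmoved; the foot's force on the bar can't be measured directly, and no verdict came back.

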